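Set out the finishing kit in its holders

TASK

Set out the finishing kit: put the wax tin, the jar, the sanding block and the screw carton each into the plywood holder whose pocket fits its shape and size best. Everything must stand upright, flat on the floor of its own pocket, and be let go.

Things in the scene. Friction and masses are not known exactly. Their poses are not given: they have to be found in the camera images.
- wax_tin: Low round tin with a green lid, diameter 66 mm, 25 mm high, about 0.17 kg; the lid does not come off. Loose, upright on the bench. Grip it across its diameter from above. Origin: centre of its underside; z up.
- jar: Small round jar with a black lid, diameter 54 mm, 57 mm high, about 0.13 kg; the lid does not come off. Loose, upright on the bench. The glass body reaches up to 46 mm; grip that across its diameter from above. Origin: centre of its underside; z up.
- sanding_block: Brown cork sanding block, 59 x 106 mm, 27 mm high, about 0.07 kg, loose, lying flat. Grip it across the 59 mm width from above. Origin: centre of its underside; x along the 59 mm width, y along the 106 mm length, z up.
- screw_carton: Brown cardboard carton of screws, its label on an upright side, 52 x 84 mm, 45 mm high, about 0.31 kg, closed, loose, lying flat. Grip it across the 52 mm width from above. Origin: centre of its underside; x along the 52 mm width, y along the 84 mm length, z up.
- tin_holder: Fixed plywood holder plate screwed to the bench, 94 x 94 mm, 10 mm thick, with one round, 78 mm wide pocket, 6 mm deep, lined with grey felt, in its middle. The larger round pocket: it is for the wax tin. The pocket floor is 4 mm above the bench, the plate's rim 10 mm. Origin: centre of the plate's underside, on the bench; z up.
- jar_holder: Fixed plywood holder plate screwed to the bench, 82 x 82 mm, 10 mm thick, with one round, 66 mm wide pocket, 6 mm deep, lined with grey felt, in its middle. The smaller round pocket: it is for the jar. The pocket floor is 4 mm above the bench, the plate's rim 10 mm. Origin: centre of the plate's underside, on the bench; z up.
- block_holder: Fixed plywood holder plate screwed to the bench, 88 x 135 mm, 10 mm thick, with one oblong, 72 x 119 mm pocket, 6 mm deep, lined with grey felt, in its middle. The larger oblong pocket: it is for the sanding block. The pocket floor is 4 mm above the bench, the plate's rim 10 mm. Origin: centre of the plate's underside, on the bench; z up, x along the pocket's width, y along its length.
- carton_holder: Fixed plywood holder plate screwed to the bench, 80 x 112 mm, 10 mm thick, with one oblong, 64 x 96 mm pocket, 6 mm deep, lined with grey felt, in its middle. The smaller oblong pocket: it is for the screw carton. The pocket floor is 4 mm above the bench, the plate's rim 10 mm. Origin: centre of the plate's underside, on the bench; z up, x along the pocket's width, y along its length.
Mind the look-alikes: they are no part of the job. Leave any purple look-alike of the screw_carton alone.

How it is judged:
By the outcome, as a careful person would: the job done as asked, in the order asked, and still so for the second after the job is handed in, with the robot touching nothing.
It also fails if it takes over 106 s, if anything falls off the work surface, if the arm or the gripper's body presses on something with over 40 N, if the wrist force passes 120 N, or if a joint passes its speed limit or range.

ROBOT

A 6-joint arm with a two-finger parallel gripper is mounted at the origin on a cart in front of the work surface, level with it; the furniture and walls round the work are solid. World frame = base frame: x ahead of the robot, y to its left, z up, the work surface at z = 0. Lengths are in mm, angles in degrees, forces in N, time in s.
With the tool pointing down it reaches from about 325 to 775 mm from the base axis. Payload 9.3 kg.
Tool frame: the origin (TCP) lies at the very end of the fingers, on their centre line; the grasp point (between the pads) lies 19 mm behind it (r.pinch_z is the z of the grasp point in the tool frame, in mm); z points along the fingers, y is the line along which they close (so a half turn about z gives the same grasp; the last joint's range is limited). The gripper opens to 85 mm and grips with 20 to 120 N. Pads are 22 mm wide; open, the fingers measure 114 mm over their backs; the gripper's body (76 mm by 85 mm) begins 54 mm behind the grasp point. The pads swing forward as they close: fully open they stand 13 mm farther back than shut.
Start: joints at [62.59, 14.817, 1.232, 76.415, 0, 81.257], TCP at [176.038, 521.064, 200.779] pointing down, gripper open.
Joint ranges: [-174.27, 174.27], [-52.1, 104.24], [-59.71, 78.15], [-110.17, 111.67], [-87.03, 83.33], [-180, 180]. Speed limits (degrees/s): [127.2, 127.2, 159.86, 180, 180, 180].

INTERFACE

Orientations are given as a 3x3 rotation matrix whose columns are the frame's x, y, z axes.
In Python, from station import r, camera, camera_params gives the robot as it stands.
- The arm moves only by the shell command python3 -m crank 'ROWS' [FORCE]. ROWS is a JSON object of lists of equal length, an entry for each row: "jaw": the finger opening in m, from 0 to 0.0854; "xyz": the shift along the tool's x, y, z in m, a list of three; "dr": the turn, a rotation vector about the tool's x, y, z in rad, a list of three. In form: {"jaw": [jaw, ...], "xyz": [[dx, dy, dz], ...], "dr": [[wx, wy, wz], ...]}. A call has 1 to 5 rows; each row is the pose to reach, as a shift and turn from the pose commanded when the call began, along the tool's axes at that moment; what a row does not reach only later rows make up. A row lasts 1/12 s, in which the tool goes at most 41.7 mm and 7.16 degrees, less where a joint would pass 70% of its speed; a pose out of reach is approached as far as the arm can. A call with a gripper value outside its range is refused whole. The fingers move at their own pace and stop on an object; FORCE is the grip in N (left out, the last holds). Time passes only in rows, so rows that repeat a pose let the fingers close. It gives the time, the measured TCP pose, the force, the opening and the grip force at its end, in the units of the state.
- r.get_obs(): the state, without advancing time (a new reading comes with each control period).
- camera(name): name is "side" or "top" or "wrist"; returns the picture (420x560x3 uint8, red, green, blue); there is no depth.
- camera_params(name): a dict with "mtx" (3x3 intrinsics, pixels), "R" (3x3) and "t" (3): a world point X has camera coordinates R X + t. Camera axes: x right, y down, z forward; pixel columns grow to the right and rows downward; lengths in mm; the calibration is good to about 2 mm. A picture is of the moment at which its call begins: read the wrist's pose just before it. camera_params takes no time and is no camera call; for the wrist camera it gives the pose at the moment of the call.
- r.close_job(): hands the job in; it is judged then, once.
The state is a dict: "time": time; "joints": joint angles; "joint_velocities": joint speeds; "joint_efforts": joint torques, N m; "tool_pos": TCP position; "eef_rot": TCP orientation; "ft_force": force on the tool from outside, world axes, zero at the start; "moment": the same for the moment, N m; "opening": finger opening in mm; "grip_force": force on a finger pad.
Only numpy, scipy, OpenCV 4.12 (cv2) and the standard library are available. Lean on these libraries where they do the work, as an engineer would, in place of code of your own. Each camera call takes 0.05 s, during which the arm holds its last target. There are 200 camera calls.

## Working session

There is one attempt and no reset: what is moved stays moved. The work goes in short steps, Python scripts to look and compute and a shell command to move; the robot and the scene stay as the last step left them, time stands still between calls to the robot, and variables do not carry over. Pictures are saved under pics/ and viewed, at most 14 in all, crops included, and the job is handed in when it is done.

```bash
mkdir -p pics; python3 - <<'E'
from station import r,camera,camera_params
import cv2,numpy as np
for n in ["top","side"]:
    im=camera(n); cv2.imwrite(f"pics/{n}0.png",cv2.resize(im[:,:,::-1],(784,588),interpolation=cv2.INTER_CUBIC)); np.save(f"pics/{n}0.npy",im)
    p=camera_params(n); print(n,p["mtx"].round(1).tolist(),p["R"].round(3).tolist(),p["t"].round(1).tolist())
o=r.get_obs();print(o["time"],o["tool_pos"],np.array(o["eef_rot"]).round(3).tolist(),o["opening"],r.pinch_z)
E
```

```text
top [[504.0, 0.0, 282.3], [0.0, 504.0, 206.6], [0.0, 0.0, 1.0]] [[-0.29, -0.957, 0.0], [-0.922, 0.279, -0.267], [0.256, -0.078, -0.964]] [274.2, 479.9, 1293.3]
side [[386.1, 0.0, 281.0], [0.0, 386.1, 207.6], [0.0, 0.0, 1.0]] [[0.713, -0.701, 0.008], [-0.475, -0.492, -0.729], [0.515, 0.516, -0.684]] [-285.6, 342.2, 780.8]
0.1 [175.91129723 520.83614528 200.23749601] [[-0.947, 0.32, -0.001], [0.32, 0.947, -0.001], [0.0, -0.001, -1.0]] 85.23828370589032 -18.700000000000003
```

View pics/top0.png

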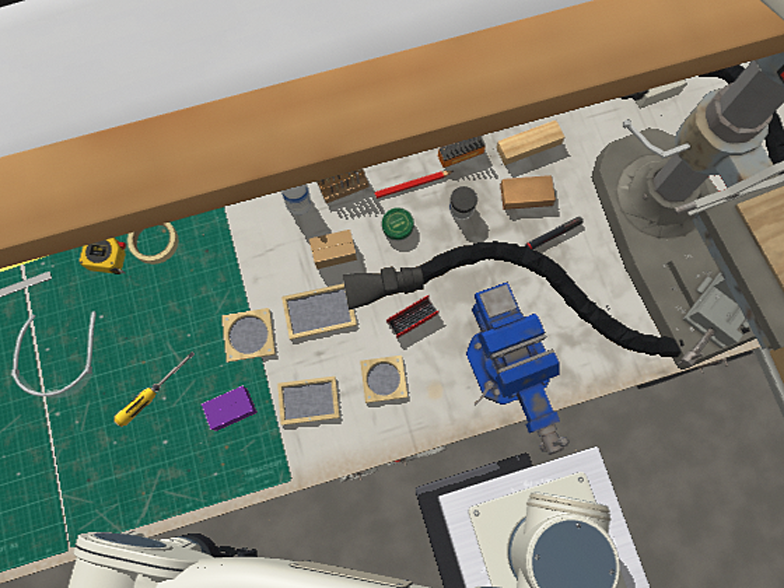

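View pics/side0.png

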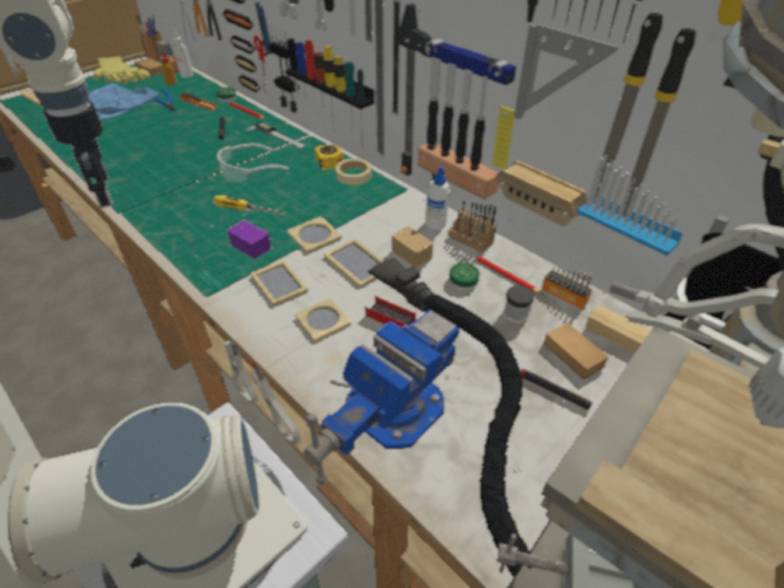

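The top view (784×588) shows:
- **Parts:** tin (398,222), jar (463,202), carton (333,248), and the cork block at (528,192).
- **Look-alikes:** a paler wood piece at (531,140) and the purple carton at (228,408), both of which I leave alone.
- **Holders:** tin (248,335), block (320,313), carton (310,402), jar (384,380).
- **Obstacle:** a hose nozzle at (360,290), near or over the block holder.

I'll enlarge crops to confirm.

```bash
python3 - <<'E'
import cv2,numpy as np
t=np.load("pics/top0.npy")[:,:,::-1]; s=np.load("pics/side0.npy")[:,:,::-1]
def crop(im,x0,y0,w,h,f,n):
    c=cv2.resize(im[y0:y0+h,x0:x0+w],None,fx=f,fy=f,interpolation=cv2.INTER_CUBIC)
    for u in range(x0+(-x0)%20,x0+w,20): cv2.putText(c,str(u),((u-x0)*f,8),0,.3,(0,0,255)); cv2.line(c,((u-x0)*f,10),((u-x0)*f,16),(0,0,255))
    for v in range(y0+(-y0)%20,y0+h,20): cv2.putText(c,str(v),(0,(v-y0)*f),0,.3,(0,0,255))
    cv2.imwrite(n,c)
crop(t,150,190,160,120,5,"pics/tA.png")
crop(t,210,90,200,110,4,"pics/tB.png")
crop(s,180,150,260,120,3,"pics/sA.png")
E
```

```text
(no output)
```

View pics/tA.png

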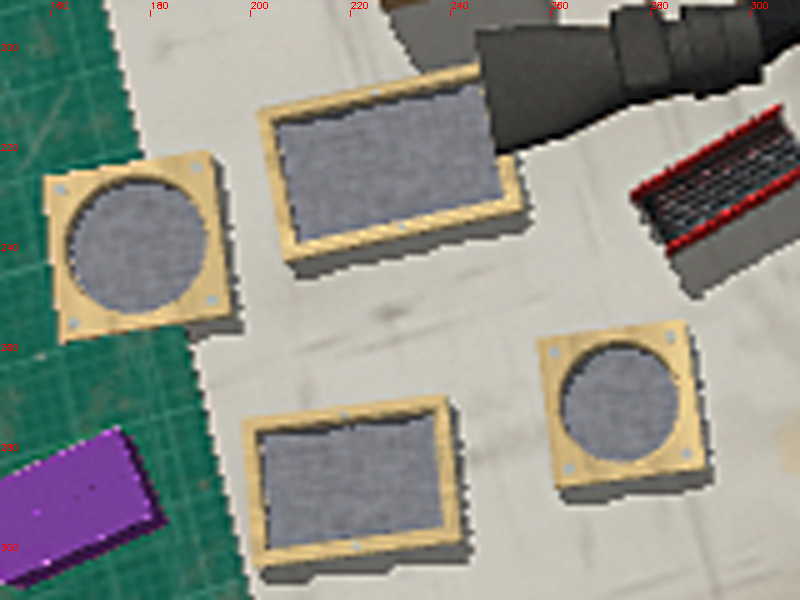

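View pics/tB.png

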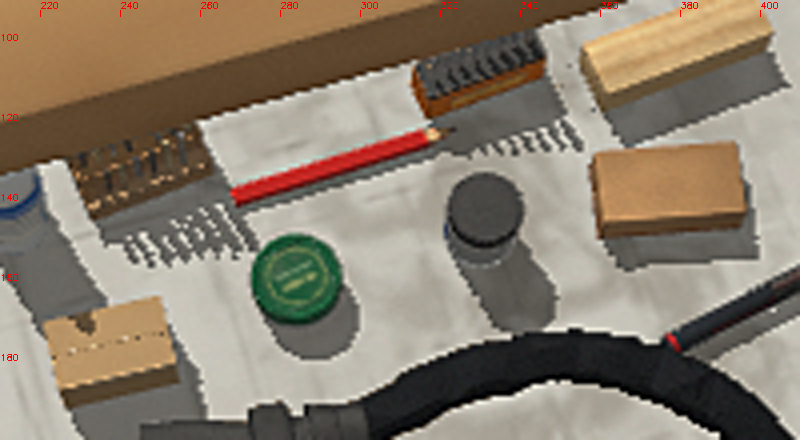

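View pics/sA.png

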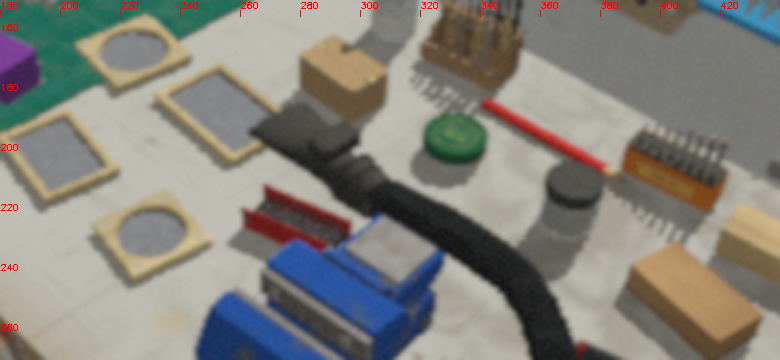

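The crops confirm the carton (label on its side), the tin, the jar and the cork block (full-res (377,136), plain brown). The wood piece at (380,100) is paler and longer. Next I work out poses and the nozzle height.

```bash
cat > h.py <<'E'
import numpy as np,cv2
from station import camera_params,r,camera
def ray(n,uv,p=None):
    p=p or camera_params(n); K,R,t=[np.array(p[k]) for k in("mtx","R","t")]
    return -R.T@t, R.T@np.linalg.solve(K,[*uv,1])
def onz(n,uv,z):
    c,d=ray(n,uv); return (c+d*(z-c[2])/d[2])[:2]
def tri(a,b):
    c1,d1=ray("top",a);c2,d2=ray("side",b)
    s=np.linalg.lstsq(np.c_[d1,-d2],c2-c1,rcond=None)[0]
    p,q=c1+s[0]*d1,c2+s[1]*d2; return (p+q)/2,np.linalg.norm(p-q)
E
python3 - <<'E'
from h import *
A=lambda l:[(150+x/5,190+y/5) for x,y in l]; B=lambda l:[(210+x/4,90+y/4) for x,y in l]; S=lambda l:[(180+x/3,150+y/3) for x,y in l]
print("cams",[ray(n,(280,210))[0].round() for n in("top","side")])
def rect(name,pts,z):
    P=np.array([onz("top",p,z) for p in pts]); e=[P[(i+1)%4]-P[i] for i in range(4)]
    print(name,P.mean(0).round(1),[round(float(np.linalg.norm(x)),1) for x in e],[round(float(np.degrees(np.arctan2(x[1],x[0]))),1) for x in e])
rect("tinH",A([(44,177),(210,152),(234,315),(62,342)]),10)
rect("blockH",A([(258,107),(493,60),(525,208),(290,260)]),10)
rect("cartH",A([(243,420),(447,395),(465,540),(258,567)]),10)
rect("jarH",A([(538,340),(688,320),(706,468),(556,489)]),10)
rect("block",B([(592,156),(737,142),(746,205),(600,222)]),27)
rect("carton",B([(44,320),(160,297),(176,360),(60,391)]),45)
print("tinpocket",onz("top",A([(138,245)])[0],10)); print("jarpocket",onz("top",A([(620,402)])[0],10))
print("tin",onz("top",B([(297,275)])[0],25),"dia",np.linalg.norm(onz("top",B([(251,275)])[0],25)-onz("top",B([(343,275)])[0],25)))
print("jar",onz("top",B([(486,206)])[0],57),"dia",np.linalg.norm(onz("top",B([(448,206)])[0],57)-onz("top",B([(523,206)])[0],57)))
# side cross-check
print("side tin",onz("side",S([(456,132)])[0],25),"jar",onz("side",S([(574,182)])[0],57))
for n,a,b in [("tip1",(475,30),(300,103)),("tip2",(495,152),(252,128)),("collar",(755,10),(330,120))]:
    print(n,tri(A([a])[0],S([b])[0]))
print("hose",tri(B([(560,332)])[0],S([(470,225)])[0]), "shelf edge z?")
for c,z in [((0,0),10)]: pass
E
```

```text
cams [array([ 191.,  229., 1374.]), array([ -35., -435.,  786.])]
tinH [547.9 422.5] [92.7, 93.6, 94.5, 93.9] [-98.0, 173.9, 82.2, -7.1]
blockH [555.3 275.2] [134.0, 87.5, 132.4, 89.8] [-95.1, 175.9, 85.9, -3.1]
cartH [389.2 341.8] [111.0, 78.6, 111.0, 79.3] [-99.8, 171.5, 80.5, -8.5]
jarH [386.7 191.6] [82.7, 81.2, 81.5, 81.6] [-99.2, 169.8, 81.1, -9.3]
block [ 673.8 -204.2] [106.3, 49.4, 106.4, 51.5] [-100.9, 167.3, 80.2, -12.8]
carton [666.3 214.8] [82.5, 48.0, 83.0, 53.5] [-94.9, 177.5, 88.9, -3.1]
tinpocket [548.26919201 422.19195421]
jarpocket [387.85655565 192.42368341]
tin [683.28121667  73.52511795] dia 65.62977342595336
jar [682.55678114 -65.06307713] dia 52.75211165812385
side tin [688.54610837  75.67287385] jar [682.45582136 -65.68570542]
tip1 (array([605.94410402, 211.75539018,  29.54992044]), np.float64(3.5281594179160534))
tip2 (array([539.30696837, 217.95180546,  30.15565287]), np.float64(5.5487042484975335))
collar (array([528.92852423,  79.91776285, 139.98915474]), np.float64(29.166682023123027))
hose (array([551.75839475, -64.16414915, 101.16001273]), np.float64(32.029811146463906)) shelf edge z?
```

```bash
python3 -m crank '{"jaw":[0.085,0.085,0.085,0.085,0.085],"xyz":[[-0.031,-0.013,0],[-0.062,-0.026,0],[-0.093,-0.039,0],[-0.125,-0.052,0],[-0.156,-0.065,0]],"dr":[[0,0,-0.065],[0,0,-0.13],[0,0,-0.195],[0,0,-0.26],[0,0,-0.326]]}' 40
python3 - <<'E'
from h import *
o=r.get_obs();print(o["time"],o["tool_pos"].round(1),np.array(o["eef_rot"]).round(3).tolist(),o["ft_force"],np.array(o["joints"]).round(1))
for z in (400,500,600,800): print(z,[onz("top",p,z).round() for p in [(160,140),(265,120),(350,92)]])
# vise outline
print([onz("top",(u/1.4,v/1.4),100).round() for u,v in [(475,285),(515,285),(560,340),(470,360),(560,450)]])
E
```

```text
time: 0.52
tool_pos: [303.8, 408.3, 200.5]
eef_rot: [[-1.0, -0.004, -0.0], [-0.004, 1.0, -0.0], [0.0, -0.0, -1.0]]
ft_force: [1.0, 0.3, 0.1]
opening: 85.3
grip_force: 0.0
0.5167 [303.8 408.3 200.5] [[-1.0, -0.004, -0.0], [-0.004, 1.0, -0.0], [0.0, -0.0, -1.0]] [1.02902836 0.32241329 0.07437953] [43.9 10.8 -4.1 75.1 -0.  43.7]
400 [array([661., 352.]), array([642., 130.]), array([652., -62.])]
500 [array([613., 340.]), array([595., 140.]), array([604., -32.])]
600 [array([565., 327.]), array([549., 150.]), array([557.,  -3.])]
800 [array([468., 302.]), array([457., 171.]), array([463.,  57.])]
[array([494., -20.]), array([472., -92.]), array([ 349., -136.]), array([362.,  34.]), array([164., -67.])]
```

```bash
for i in 1; do python3 -m crank '{"jaw":[0.085,0.085,0.085,0.085,0.085],"xyz":[[-0.024,-0.022,0.008],[-0.048,-0.044,0.016],[-0.072,-0.066,0.024],[-0.096,-0.088,0.032],[-0.12,-0.111,0.04]],"dr":[[0,0,0],[0,0,0],[0,0,0],[0,0,0],[0,0,0]]}'; done
python3 -m crank '{"jaw":[0.085,0.085,0.085,0.085,0.085],"xyz":[[-0.026,-0.022,0.012],[-0.052,-0.044,0.024],[-0.078,-0.066,0.036],[-0.104,-0.088,0.048],[-0.13,-0.111,0.06]],"dr":[[0,0,0],[0,0,0],[0,0,0],[0,0,0],[0,0,0]]}'
python3 - <<'E'
from h import *
a=camera("top")[:,:,::-1];b=camera("side")[:,:,::-1]
cv2.imwrite("pics/m1.png",np.hstack([cv2.resize(a,(400,300)),cv2.resize(b,(400,300))]))
print(r.get_obs()["tool_pos"])
E
```

```text
time: 0.93
tool_pos: [423.9, 297.3, 160.2]
eef_rot: [[-1.0, -0.0, -0.0], [-0.0, 1.0, -0.0], [0.0, -0.0, -1.0]]
ft_force: [-0.1, 0.2, -0.7]
opening: 85.2
grip_force: 0.0
time: 1.35
tool_pos: [554.0, 186.3, 99.9]
eef_rot: [[-1.0, -0.0, -0.0], [-0.0, 1.0, 0.0], [0.0, 0.0, -1.0]]
ft_force: [0.0, -0.1, 0.9]
opening: 84.8
grip_force: 0.0
[555.29283119 184.14913292  97.92003588]
```

View pics/m1.png

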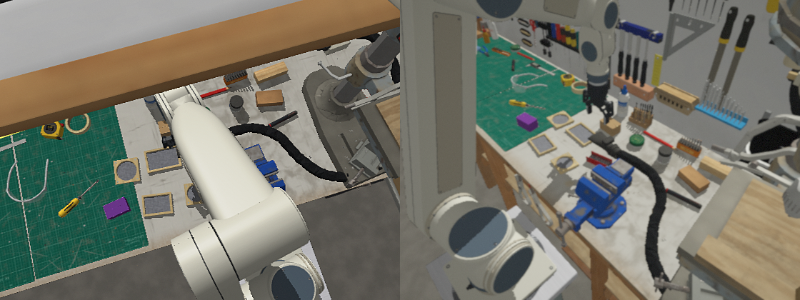

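The arm is clear. At this size the tin sits at about (235,140)/2 beyond the gripper. The shelf edge lies just past the wrist, so I'll step forward and check by image difference whether the arm passes under or in front of it.

```bash
python3 -m crank '{"jaw":[0.085,0.085,0.085],"xyz":[[-0.026,-0.022,0.003],[-0.052,-0.044,0.006],[-0.078,-0.066,0.01]],"dr":[[0,0,0],[0,0,0],[0,0,0]]}' | grep -E "pos|force"
python3 - <<'E'
from h import *
a=camera("top"); b=np.load("pics/top0.npy")
d=(np.abs(a.astype(int)-b).max(2)>25); b2=b.astype(int)
ys,xs=np.nonzero(d[:,100:400]); xs=xs+100
for x in range(180,300,10): 
    v=ys[xs==x]; print(x, v.min() if len(v) else None, end="; ")
cv2.imwrite("pics/m2.png",a[:,:,::-1])
E
```

```text
tool_pos: [631.6, 121.3, 90.9]
ft_force: [0.3, 1.4, -0.3]
grip_force: 0.0
180 392; 190 398; 200 399; 210 401; 220 400; 230 403; 240 405; 250 156; 260 120; 270 117; 280 115; 290 112;
```

View pics/m2.png

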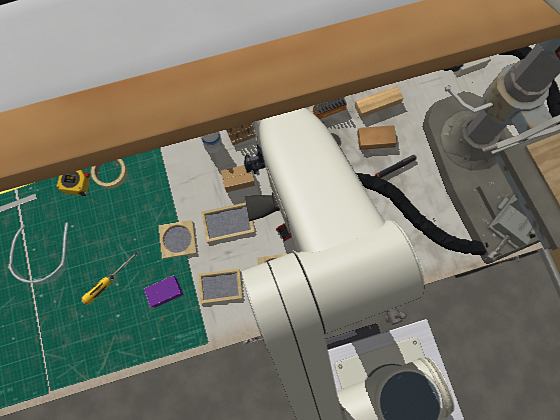

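The arm goes under the shelf, so its edge occludes the arm and there's no clash. I'll go over the tin and down.

```bash
python3 -m crank '{"jaw":[0.085,0.085,0.085,0.085,0.085],"xyz":[[-0.026,-0.023,0.0],[-0.053,-0.047,0.02],[-0.053,-0.047,0.045],[-0.053,-0.047,0.07],[-0.053,-0.047,0.083]],"dr":[[0,0,0],[0,0,0],[0,0,0],[0,0,0],[0,0,0]]}' | grep -E "pos|force"
python3 -m crank '{"jaw":[0.06,0.06,0.06,0.06,0.06],"xyz":[[0,0,0],[0,0,0],[0,0,0],[0,0,0],[0,0,0]],"dr":[[0,0,0],[0,0,0],[0,0,0],[0,0,0],[0,0,0]]}' 40
python3 -m crank '{"jaw":[0.06,0.06],"xyz":[[0,0,0],[0,0,0]],"dr":[[0,0,0],[0,0,0]]}' 40
```

```text
tool_pos: [682.5, 74.4, 4.2]
ft_force: [-0.0, 0.7, -0.5]
grip_force: 0.0
time: 2.58
tool_pos: [684.8, 74.9, 9.3]
eef_rot: [[-1.0, -0.001, 0.002], [-0.001, 1.0, 0.0], [-0.002, -0.0, -1.0]]
ft_force: [-0.0, 0.2, -0.2]
opening: 60.1
grip_force: 0.0
time: 2.75
tool_pos: [684.4, 74.7, 8.5]
eef_rot: [[-1.0, -0.0, 0.001], [-0.0, 1.0, -0.0], [-0.001, -0.0, -1.0]]
ft_force: [0.1, -0.5, 0.9]
opening: 59.7
grip_force: 0.0
```

```bash
python3 - <<'E'
from h import *
a=camera("wrist")[:,:,::-1];b=camera("side")[:,:,::-1]
cv2.imwrite("pics/m3.png",np.hstack([cv2.resize(a,(400,300)),cv2.resize(b[120:270,240:440],(400,300),interpolation=cv2.INTER_CUBIC)]))
E
```

```text
(no output)
```

View pics/m3.png

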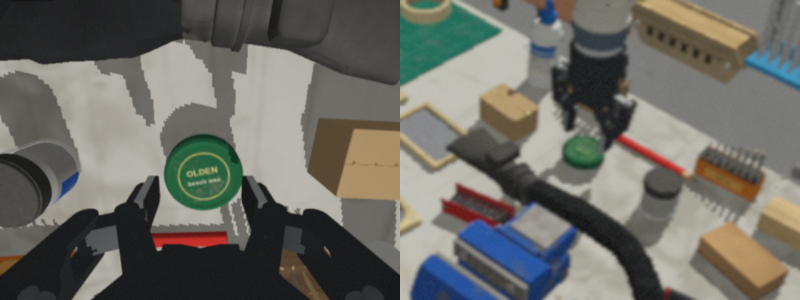

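```bash
python3 - <<'E'
from h import *
print("tin from wrist",onz("wrist",(284,241),25), "cam",ray("wrist",(284,241))[0])
def proj(n,X):
    p=camera_params(n);x=np.array(p["R"])@X+p["t"];u=np.array(p["mtx"])@x;return (u[:2]/u[2]).round()
o=r.get_obs();t=o["tool_pos"];print(t)
for n,s,off in(("wrist",1/1.4,(0,0)),("side",None,0)):
  for z in (0,10,20,30):
    for y in(-30,30):
        q=proj(n,t+[0,y,z]); print(n,z,y, q/1.4 if n=="wrist" else (q-[240,120])*2+[400,0])
print("tin proj",[ (proj("side",np.array([684,74,25]))-[240,120])*2+[400,0], proj("wrist",np.array([684,74,25]))/1.4])
E
```

```text
tin from wrist [679.96818408  77.29641605] cam [610.33878516  75.21185744 180.84067758]
[684.1895544   74.64925658   8.15737109]
wrist 0 -30 [166.42857143 168.57142857]
wrist 0 30 [232.85714286 168.57142857]
wrist 10 -30 [164.28571429 173.57142857]
wrist 10 30 [235.         173.57142857]
wrist 20 -30 [162.14285714 178.57142857]
wrist 20 30 [237.14285714 178.57142857]
wrist 30 -30 [160.         184.28571429]
wrist 30 30 [239.28571429 184.28571429]
side 0 -30 [598. 168.]
side 0 30 [566. 148.]
side 10 -30 [598. 162.]
side 10 30 [568. 144.]
side 20 -30 [598. 158.]
side 20 30 [568. 138.]
side 30 -30 [600. 152.]
side 30 30 [568. 134.]
tin proj [array([582., 150.]), array([198.57142857, 176.42857143])]
```

```bash
python3 -m crank '{"jaw":[0.085,0.085,0.085,0.085],"xyz":[[0,0,0],[0,0,0],[0,0,0.004],[0,0,0.008]],"dr":[[0,0,0],[0,0,0],[0,0,0],[0,0,0]]}' | grep -E "pos|force|open"
python3 -m crank '{"jaw":[0.06,0.06,0.06,0.06,0.06],"xyz":[[0,0,0],[0,0,0],[0,0,0],[0,0,0],[0,0,0]],"dr":[[0,0,0],[0,0,0],[0,0,0],[0,0,0],[0,0,0]]}' 40| grep -E "pos|force|open"
python3 - <<'E'
from h import *
a=camera("wrist")[:,:,::-1]
cv2.imwrite("pics/m4.png",a[150:420])
E
```

```text
tool_pos: [684.2, 74.6, -0.4]
ft_force: [0.1, -0.5, -0.6]
opening: 85.0
grip_force: 0.0
tool_pos: [684.2, 74.6, -0.1]
ft_force: [0.1, -0.5, -0.0]
opening: 59.6
grip_force: 0.0
```

View pics/m4.png

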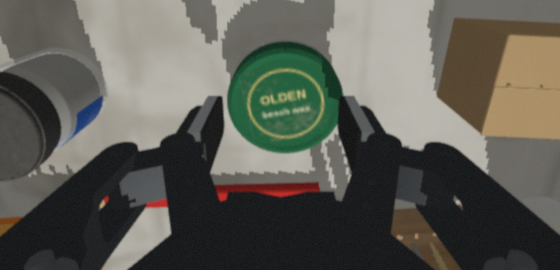

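```bash
python3 -m crank '{"jaw":[0.085,0.085,0.085,0.085],"xyz":[[0,0,0],[0,0,0],[0,0,0.004],[0,0,0.008]],"dr":[[0,0,0],[0,0,0],[0,0,0],[0,0,0]]}' | grep -E "pos|force|open"
python3 -m crank '{"jaw":[0.06,0.06,0.06,0.06,0.06],"xyz":[[0,0,0],[0,0,0],[0,0,0],[0,0,0],[0,0,0]],"dr":[[0,0,0],[0,0,0],[0,0,0],[0,0,0],[0,0,0]]}' 40| grep -E "pos|force|open"
python3 - <<'E'
from h import *
o=r.get_obs(); print(o)
p=camera_params("wrist");print(p)
b=camera("side")[:,:,::-1]
cv2.imwrite("pics/m5.png",cv2.resize(b[150:225,280:380],(800,600),interpolation=cv2.INTER_CUBIC))
E
```

```text
tool_pos: [684.3, 74.6, -8.3]
ft_force: [-0.3, -0.0, 0.8]
opening: 84.4
grip_force: 0.0
tool_pos: [684.2, 74.6, -8.1]
ft_force: [-0.6, 0.7, 1.0]
opening: 59.5
grip_force: 0.0
{'time': 4.4, 'joints': array([-7.52845313e-01,  3.45680265e+01,  1.92948755e+00,  5.73489631e+01,
        7.05064667e-04, -7.63815747e-01]), 'joint_velocities': array([ 0.00045908, -0.04831509, -0.02294077,  0.00062358, -0.00796493,
       -0.0480791 ]), 'joint_efforts': array([-3.45686865e-03, -7.73417687e+01,  3.06892598e+01,  1.57760885e-03,
       -4.62685584e-04,  1.15748384e-05]), 'tool_pos': array([684.19448463,  74.62064002,  -8.10149227]), 'eef_rot': array([[-9.99999958e-01, -1.91472561e-04,  2.18272745e-04],
       [-1.91470505e-04,  9.99999982e-01,  9.43857419e-06],
       [-2.18274548e-04,  9.39678100e-06, -9.99999976e-01]]), 'ft_force': array([-0.60798684,  0.73979774,  1.04318493]), 'moment': array([-0.02131011, -0.01265265, -0.0027048 ]), 'grip_force': 0.0, 'opening': 59.47260272781254}
{'mtx': array([[291.2125495 ,   0.        , 280.47877059],
       [  0.        , 291.2125495 , 203.10860162],
       [  0.        ,   0.        ,   1.        ]]), 'R': array([[ 3.80095916e-04,  9.99999846e-01,  4.03632594e-04],
       [ 9.58092877e-01, -4.79790784e-04,  2.86457343e-01],
       [ 2.86457492e-01,  2.77836247e-04, -9.58092912e-01]]), 't': array([ -75.481537  , -631.92378666,  -17.14536421])}
```

View pics/m5.png

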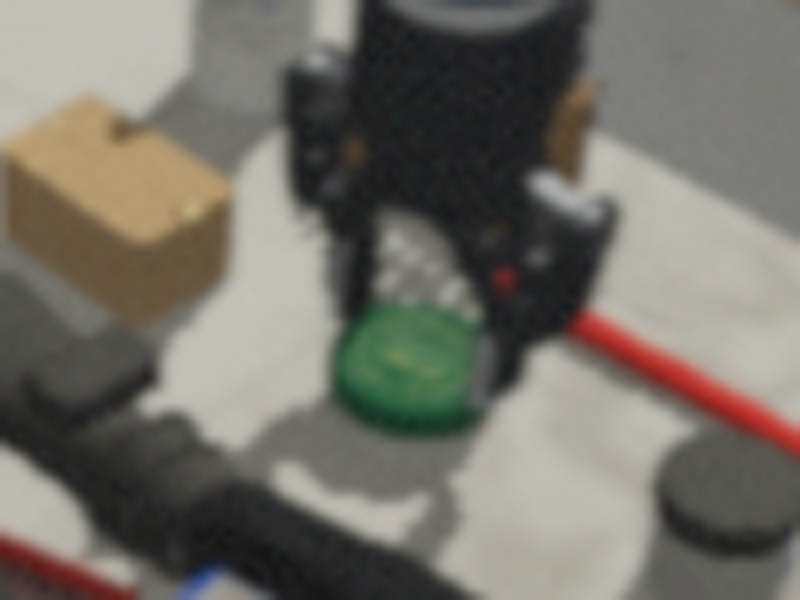

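The fingertips are level with the tin's top (crop (495,400) and (355,310)) while TCP z reads −8. At this opening the tips therefore stand well behind the TCP, so I'll go lower, watching the force.

```bash
python3 -m crank '{"jaw":[0.085,0.085,0.085,0.085,0.085],"xyz":[[0,0,0],[0,0,0],[0,0,0.005],[0,0,0.010],[0,0,0.010]],"dr":[[0,0,0],[0,0,0],[0,0,0],[0,0,0],[0,0,0]]}' | grep -E "pos|force|open"
python3 -m crank '{"jaw":[0.06,0.06,0.06,0.06,0.06],"xyz":[[0,0,0],[0,0,0],[0,0,0],[0,0,0],[0,0,0]],"dr":[[0,0,0],[0,0,0],[0,0,0],[0,0,0],[0,0,0]]}' 40| grep -E "pos|force|open"
```

```text
tool_pos: [683.3, 74.6, -19.7]
ft_force: [0.3, 0.2, -0.7]
opening: 85.0
grip_force: 0.0
tool_pos: [684.2, 74.7, -17.7]
ft_force: [-2.0, 0.3, 4.6]
opening: 60.3
grip_force: 23.7
```

```bash
python3 -m crank '{"jaw":[0.05,0.05,0.05,0.05,0.05],"xyz":[[0,0,0],[0,0,0],[0,0,0],[0,0,0],[0,0,0]],"dr":[[0,0,0],[0,0,0],[0,0,0],[0,0,0],[0,0,0]]}' 40| grep -E "pos|force|open"
python3 - <<'E'
from h import *
a=camera("wrist")[:,:,::-1];b=camera("side")[:,:,::-1]
cv2.imwrite("pics/m6.png",np.hstack([cv2.resize(a[180:380,150:410],(400,300)),cv2.resize(b[150:225,280:380],(400,300),interpolation=cv2.INTER_CUBIC)]))
E
```

```text
tool_pos: [684.2, 74.6, -17.4]
ft_force: [-3.0, -0.1, 7.1]
opening: 59.0
grip_force: 41.2
```

View pics/m6.png

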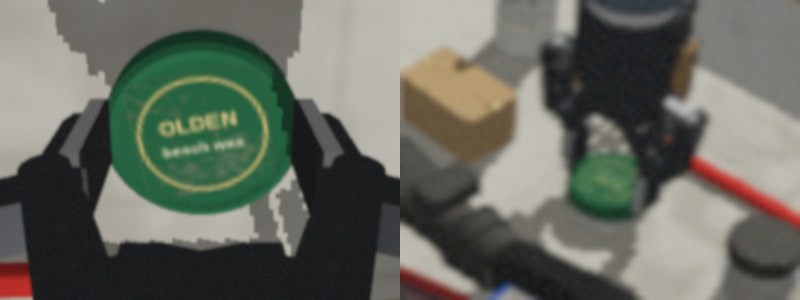

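The grip is real but sits only on the lid's upper edge. I'll reopen and take it 8 mm lower.

```bash
python3 -m crank '{"jaw":[0.085,0.085,0.085,0.085,0.085],"xyz":[[0,0,0],[0,0,0],[0,0,0.004],[0,0,0.008],[0,0,0.008]],"dr":[[0,0,0],[0,0,0],[0,0,0],[0,0,0],[0,0,0]]}' | grep -E "pos|force|open"
python3 -m crank '{"jaw":[0.05,0.05,0.05,0.05,0.05],"xyz":[[0,0,0],[0,0,0],[0,0,0],[0,0,0],[0,0,0]],"dr":[[0,0,0],[0,0,0],[0,0,0],[0,0,0],[0,0,0]]}' 40| grep -E "pos|force|open"
```

```text
tool_pos: [683.5, 74.6, -27.6]
ft_force: [-0.9, 0.5, 0.1]
opening: 85.1
grip_force: 0.0
tool_pos: [684.3, 74.7, -25.8]
ft_force: [-1.5, 1.2, 3.7]
opening: 61.0
grip_force: 44.0
```

```bash
python3 -m crank '{"jaw":[0.05,0.05,0.05,0.05,0.05],"xyz":[[0,0,-0.01],[0,0,-0.03],[0,0,-0.05],[0,0,-0.07],[0,0,-0.07]],"dr":[[0,0,0],[0,0,0],[0,0,0],[0,0,0],[0,0,0]]}' 40| grep -E "pos|force|open"
python3 - <<'E'
from h import *
a=camera("wrist")[:,:,::-1];b=camera("side")[:,:,::-1]
cv2.imwrite("pics/m7.png",np.hstack([cv2.resize(a[180:380,150:410],(400,300)),cv2.resize(b[120:210,270:390],(400,300),interpolation=cv2.INTER_CUBIC)]))
E
```

```text
tool_pos: [686.2, 74.6, 48.4]
ft_force: [-0.3, -0.2, -0.5]
opening: 61.1
grip_force: 44.2
```

View pics/m7.png

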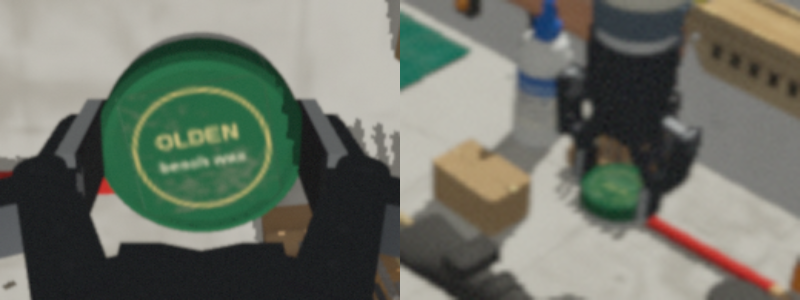

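The tin is held securely and level. I'll check its in-hand offset and carry it to the tin holder.

```bash
python3 - <<'E'
from h import *
o=r.get_obs()["tool_pos"]; print(o, onz("wrist",(281.6,275),o[2]+50.8)-o[:2], onz("wrist",(217,275),o[2]+50.8)-onz("wrist",(346,275),o[2]+50.8))
E
for k in 1 2; do python3 -m crank '{"jaw":[0.05,0.05,0.05,0.05,0.05],"xyz":[[0.013,0.035,-0.01],[0.027,0.07,-0.016],[0.04,0.105,-0.02],[0.054,0.14,-0.02],[0.068,0.174,-0.02]],"dr":[[0,0,0],[0,0,0],[0,0,0],[0,0,0],[0,0,0]]}' | grep -E "pos|force|open"; done
```

```text
[684.45491263  74.61496741  44.38441716] [-2.04414802  1.09187287] [-3.59097403e-02 -6.08508163e+01]
tool_pos: [614.6, 249.9, 62.4]
ft_force: [0.6, 0.6, -2.0]
opening: 61.2
grip_force: 44.2
tool_pos: [546.6, 424.0, 82.4]
ft_force: [1.3, 0.3, -1.8]
opening: 61.2
grip_force: 44.3
```

```bash
python3 -m crank '{"jaw":[0.05,0.05,0.05,0.05,0.05],"xyz":[[-0.001,-0.001,0.025],[-0.001,-0.001,0.05],[-0.001,-0.001,0.075],[-0.001,-0.001,0.09],[-0.001,-0.001,0.09]],"dr":[[0,0,0],[0,0,0],[0,0,0],[0,0,0],[0,0,0]]}' | grep -E "pos|force|open"
cat >> h.py <<'E'
def proj(n,X):
    p=camera_params(n);x=np.array(p["R"])@np.array(X,float)+p["t"];u=np.array(p["mtx"])@x;return (u[:2]/u[2]).round(1)
E
python3 - <<'E'
from h import *
print("pocket in side pred",proj("side",[548.1,422.3,10]),"seen (224.7,166.7)")
for n in("side","top"):
    im=camera(n).astype(int); s0=np.load(f"pics/{n}0.npy").astype(int)
    R,G,B=im[...,0],im[...,1],im[...,2]
    m=(G>R*1.7)&(G>B*1.25)&(G>50)&(np.abs(im-s0).max(2)>15)
    k,l,st,c=cv2.connectedComponentsWithStats(m.astype(np.uint8))
    print(n,[(st[i].tolist(),c[i].round(1).tolist()) for i in range(1,k) if st[i,4]>15])
for z in (20,29,37,45): print(z,proj("side",[548,422,z]),proj("side",[548-33,422,z]),proj("side",[548,422-33,z]))
E
```

```text
tool_pos: [546.0, 420.0, -11.9]
ft_force: [-2.1, -0.6, -2.4]
opening: 61.0
grip_force: 44.3
pocket in side pred [223.3 167.1] seen (224.7,166.7)
side [([216, 160, 10, 9, 49], [220.3, 165.2])]
top [([146, 167, 15, 15, 18], [152.7, 174.2])]
20 [223.1 164.7] [215. 169.] [229.4 169.1]
29 [222.8 162.5] [214.7 166.7] [229.2 166.9]
37 [222.6 160.5] [214.4 164.7] [229.  164.9]
45 [222.3 158.5] [214.2 162.7] [228.8 162.9]
```

```bash
python3 -m crank '{"jaw":[0.05,0.05,0.05],"xyz":[[-0.002,-0.002,0.003],[-0.002,-0.002,0.006],[-0.002,-0.002,0.006]],"dr":[[0,0,0],[0,0,0],[0,0,0]]}' | grep -E "pos|ft_force|open"
python3 -m crank '{"jaw":[0.05,0.05,0.05],"xyz":[[0,0,0.001],[0,0,0.003],[0,0,0.003]],"dr":[[0,0,0],[0,0,0],[0,0,0]]}' | grep -E "pos|ft_force|open"
```

```text
tool_pos: [551.5, 419.5, -11.9]
ft_force: [-0.2, -0.3, -1.7]
opening: 60.9
tool_pos: [551.0, 419.6, -15.3]
ft_force: [1.0, -0.1, -2.9]
opening: 60.9
```

```bash
python3 -m crank '{"jaw":[0.05,0.05,0.05],"xyz":[[0.002,0.002,0.002],[0.002,0.002,0.004],[0.002,0.002,0.004]],"dr":[[0,0,0],[0,0,0],[0,0,0]]}' | grep -E "pos|ft_force|open"
python3 -m crank '{"jaw":[0.05,0.05,0.05],"xyz":[[0,0,0.001],[0,0,0.002],[0,0,0.002]],"dr":[[0,0,0],[0,0,0],[0,0,0]]}' | grep -E "pos|ft_force|open"
```

```text
tool_pos: [548.6, 421.7, -19.7]
ft_force: [-0.4, -0.1, -2.4]
opening: 61.1
tool_pos: [549.0, 421.6, -21.4]
ft_force: [-0.7, -0.1, -2.2]
opening: 61.1
```

```bash
for k in 1 2 3; do python3 -m crank '{"jaw":[0.05,0.05],"xyz":[[0,0,0.001],[0,0,0.001]],"dr":[[0,0,0],[0,0,0]]}' | grep -E "pos|ft_force"; done
```

```text
tool_pos: [549.1, 421.6, -21.8]
ft_force: [-1.6, -0.9, 1.9]
tool_pos: [549.2, 421.6, -21.8]
ft_force: [-3.2, -2.5, 9.7]
tool_pos: [549.2, 421.7, -21.9]
ft_force: [-5.3, -3.8, 16.2]
```

Contact came at exactly 4 mm above the pick height, so the tin is on the pocket floor. I'll release it, rise, and head for the jar.

```bash
python3 -m crank '{"jaw":[0.085,0.085,0.085,0.085,0.085],"xyz":[[0,0,-0.003],[0,0,-0.003],[0,0,-0.03],[0,0,-0.06],[0,0,-0.09]],"dr":[[0,0,0],[0,0,0],[0,0,0],[0,0,0],[0,0,0]]}' | grep -E "pos|ft_force|open"
for k in 1 2 3; do python3 -m crank '{"jaw":[0.085,0.085,0.085,0.085,0.085],"xyz":[[-0.009,-0.033,0],[-0.018,-0.066,0],[-0.027,-0.098,0],[-0.036,-0.13,0],[-0.0445,-0.162,0]],"dr":[[0,0,0],[0,0,0],[0,0,0],[0,0,0],[0,0,0]]}' | grep -E "pos"; done
python3 - <<'E'
from h import *
im=camera("top"); np.save("pics/t1.npy",im); i=im.astype(int); s0=np.load("pics/top0.npy").astype(int)
R,G,B=i[...,0],i[...,1],i[...,2]
m=(np.abs(i-s0).max(2)>25).astype(np.uint8); m[:,:155]=0;m[:,200:]=0;m[:215]=0;m[265:]=0
ys,xs=np.nonzero(m);print("changed box",xs.min(),xs.max(),ys.min(),ys.max())
print("pred tin top",proj("top",[548,422,29]),[proj("top",[548+33*np.cos(a),422+33*np.sin(a),29]).tolist() for a in np.arange(4)*np.pi/2])
E
```

```text
tool_pos: [548.7, 421.4, 66.0]
ft_force: [1.3, 0.4, 0.0]
opening: 84.9
tool_pos: [594.0, 258.3, 65.7]
tool_pos: [638.5, 96.0, 65.7]
tool_pos: [683.1, -66.1, 65.6]
changed box 165 194 225 259
pred tin top [176.3 237.6] [[173.5, 226.3], [164.5, 241.1], [179.2, 249.1], [188.1, 234.2]]
```

Tin verified in its pocket. Now the jar.

```bash
python3 -m crank '{"jaw":[0.085,0.085,0.085,0.085,0.085],"xyz":[[0,0.001,0.02],[0,0.001,0.04],[0,0.001,0.06],[0,0.001,0.082],[0,0.001,0.082]],"dr":[[0,0,0],[0,0,0],[0,0,0],[0,0,0],[0,0,0]]}' | grep -E "pos|ft_force|open"
python3 -m crank '{"jaw":[0.035,0.035,0.035,0.035,0.035],"xyz":[[0,0,0],[0,0,0],[0,0,0],[0,0,0],[0,0,0]],"dr":[[0,0,0],[0,0,0],[0,0,0],[0,0,0],[0,0,0]]}' 40| grep -E "pos|force|open"
python3 -m crank '{"jaw":[0.035,0.035],"xyz":[[0,0,0],[0,0,0]],"dr":[[0,0,0],[0,0,0]]}' 40| grep -E "pos|force|open"
```

```text
tool_pos: [680.1, -62.8, -20.8]
ft_force: [-0.5, 0.0, -0.6]
opening: 85.0
tool_pos: [683.8, -63.5, -14.2]
ft_force: [-1.2, -0.4, 6.6]
opening: 51.5
grip_force: 42.4
tool_pos: [683.8, -63.5, -14.2]
ft_force: [-0.3, -0.8, 6.8]
opening: 51.7
grip_force: 42.4
```

```bash
python3 -m crank '{"jaw":[0.035,0.035,0.035,0.035,0.035],"xyz":[[0,0,-0.01],[0,0,-0.03],[0,0,-0.055],[0,0,-0.08],[0,0,-0.1]],"dr":[[0,0,0],[0,0,0],[0,0,0],[0,0,0],[0,0,0]]}' | grep -E "pos|force|open"
python3 -m crank '{"jaw":[0.035,0.035,0.035,0.035,0.035],"xyz":[[0.016,0.037,0],[0.033,0.074,0],[0.05,0.111,0],[0.067,0.148,0],[0.084,0.184,0]],"dr":[[0,0,0],[0,0,0],[0,0,0],[0,0,0],[0,0,0]]}' | grep -E "pos|grip|open"
for k in 1 2; do python3 -m crank '{"jaw":[0.035,0.035,0.035,0.035,0.035],"xyz":[[0.021,0.007,0],[0.043,0.014,0],[0.064,0.021,0],[0.085,0.028,0],[0.106,0.036,0]],"dr":[[0,0,0],[0,0,0],[0,0,0],[0,0,0],[0,0,0]]}' | grep -E "pos|grip|open"; done
python3 -m crank '{"jaw":[0.035,0.035,0.035],"xyz":[[0,0,0.02],[0,0,0.03],[0,0,0.03]],"dr":[[0,0,0],[0,0,0],[0,0,0]]}' | grep -E "pos|ft_f|grip|open"
```

```text
tool_pos: [682.9, -63.4, 86.8]
ft_force: [-0.4, 0.3, -1.2]
opening: 51.4
grip_force: 42.1
tool_pos: [597.6, 122.1, 84.9]
opening: 51.0
grip_force: 42.1
tool_pos: [491.6, 156.9, 84.8]
opening: 51.3
grip_force: 42.1
tool_pos: [385.7, 192.7, 84.7]
opening: 51.5
grip_force: 42.1
tool_pos: [385.4, 192.5, 53.3]
ft_force: [-0.3, 0.1, -0.9]
opening: 51.4
grip_force: 42.1
```

```bash
python3 -m crank '{"jaw":[0.035,0.035,0.035,0.035,0.035],"xyz":[[-0.002,0,0.02],[-0.002,0,0.04],[-0.002,0,0.055],[-0.002,0,0.06],[-0.002,0,0.06]],"dr":[[0,0,0],[0,0,0],[0,0,0],[0,0,0],[0,0,0]]}' | grep -E "pos|ft_f|grip|open"
for k in 1 2 3; do python3 -m crank '{"jaw":[0.035,0.035],"xyz":[[0,0,0.0015],[0,0,0.0015]],"dr":[[0,0,0],[0,0,0]]}' | grep -E "pos|ft_f"; done
```

```text
tool_pos: [388.4, 192.4, -6.3]
ft_force: [-1.0, 1.1, -0.7]
opening: 51.4
grip_force: 42.1
tool_pos: [389.3, 192.7, -6.8]
ft_force: [-0.5, -0.1, -0.0]
tool_pos: [389.0, 192.7, -8.7]
ft_force: [0.6, -0.1, -1.5]
tool_pos: [388.9, 192.7, -10.3]
ft_force: [0.5, -0.7, 3.0]
```

Contact came at +4 mm again. I'll release the jar, rise, and move above the sanding block.

```bash
python3 -m crank '{"jaw":[0.085,0.085,0.085,0.085,0.085],"xyz":[[0,0,0],[0,0,0],[0,0,-0.03],[0,0,-0.065],[0,0,-0.1]],"dr":[[0,0,0],[0,0,0],[0,0,0],[0,0,0],[0,0,0]]}' | grep -E "pos|ft_force|open"
python3 -m crank '{"jaw":[0.085,0.085,0.085,0.085,0.085],"xyz":[[-0.036,-0.012,0],[-0.072,-0.024,0],[-0.108,-0.036,0],[-0.144,-0.048,0],[-0.171,-0.06,0]],"dr":[[0,0,0],[0,0,0],[0,0,0],[0,0,0],[0,0,0]]}' | grep -E "pos"
for k in 1 2; do python3 -m crank '{"jaw":[0.085,0.085,0.085,0.085,0.085],"xyz":[[-0.012,-0.034,0],[-0.024,-0.068,0],[-0.036,-0.102,0],[-0.048,-0.135,0],[-0.057,-0.168,0]],"dr":[[0,0,0],[0,0,0],[0,0,0],[0,0,0],[0,0,0]]}' | grep -E "pos"; done
for k in 1 2 3; do python3 -m crank '{"jaw":[0.085,0.085,0.085,0.085,0.085],"xyz":[[0,0,0],[0,0,0],[0,0,0],[0,0,0],[0,0,0]],"dr":[[0,0,-0.11],[0,0,-0.22],[0,0,-0.33],[0,0,-0.44],[0,0,-0.462]]}' | grep -E "pos|rot"; done
python3 - <<'E'
from h import *
o=r.get_obs();t=o["tool_pos"];R=np.array(o["eef_rot"]);print(o["time"],t,(R.T@(np.array([673.8,-204.2,t[2]])-t)).round(1), np.degrees(np.arctan2(R[1,1],R[0,1])))
im=camera("wrist");np.save("pics/w1.npy",im)
cv2.imwrite("pics/w1.png",im[:,:,::-1])
q=camera("top").astype(int);s0=np.load("pics/top0.npy").astype(int)
m=np.abs(q-s0).max(2)>25;m[:,:255]=0;m[:,300:]=0;m[:245]=0;m[300:]=0
ys,xs=np.nonzero(m);print("jar box",xs.min(),xs.max(),ys.min(),ys.max(),"pred",[proj("top",[387.5+27*np.cos(a),192+27*np.sin(a),61]).tolist() for a in np.arange(4)*np.pi/2])
E
```

```text
tool_pos: [387.8, 192.4, 90.2]
ft_force: [2.7, 0.8, -0.1]
opening: 85.1
tool_pos: [562.2, 131.7, 89.2]
tool_pos: [617.2, -37.1, 89.0]
tool_pos: [674.1, -205.2, 88.9]
tool_pos: [673.5, -203.5, 88.8]
eef_rot: [[-0.893, -0.45, -0.001], [-0.45, 0.893, 0.0], [0.0, 0.001, -1.0]]
tool_pos: [673.6, -203.2, 89.1]
eef_rot: [[-0.6, -0.8, -0.0], [-0.8, 0.6, 0.0], [0.0, 0.0, -1.0]]
tool_pos: [673.6, -203.3, 89.2]
eef_rot: [[-0.183, -0.983, -0.0], [-0.983, 0.183, 0.0], [-0.0, 0.0, -1.0]]
18.4667 [ 673.59916652 -203.30324104   89.17609022] [ 0.8 -0.4 -0. ] 169.48012063405946
jar box 264 296 257 299 pred [[271.0, 257.9], [264.0, 270.6], [276.9, 277.5], [283.8, 264.7]]
```

View pics/w1.png

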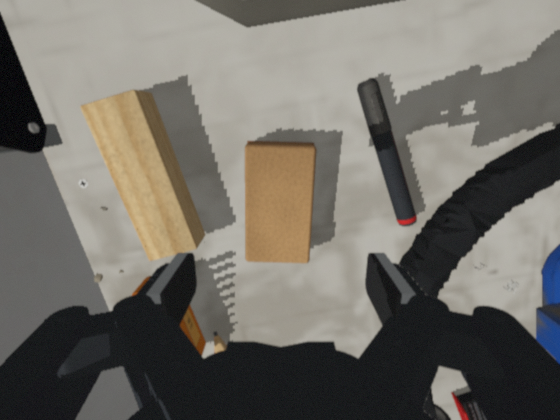

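The wrist view shows the cork block with corners (246,143), (314,145), (309,262), (246,261). It lines up with the jaws. The wood decoy is at left (140,180) and the pen at right (385,150), and both leave finger clearance.

```bash
python3 - <<'E'
from h import *
P=np.array([onz("wrist",p,27) for p in [(246,143),(314,145),(309,262),(246,261)]]);e=np.roll(P,-1,0)-P
print(P.mean(0),np.linalg.norm(e,axis=1),np.degrees(np.arctan2(e[:,1],e[:,0])))
E
python3 -m crank '{"jaw":[0.08,0.08,0.08,0.08,0.08],"xyz":[[0,0,0.03],[0,0,0.06],[0,0,0.09],[0,0,0.113],[0,0,0.113]],"dr":[[0,0,0],[0,0,0],[0,0,0],[0,0,0],[0,0,0]]}' | grep -E "pos|ft_force|open"
python3 -m crank '{"jaw":[0.04,0.04,0.04,0.04,0.04],"xyz":[[0,0,0],[0,0,0],[0,0,0],[0,0,0],[0,0,0]],"dr":[[0,0,0],[0,0,0],[0,0,0],[0,0,0],[0,0,0]]}' 40| grep -E "pos|force|open"
python3 -m crank '{"jaw":[0.04,0.04],"xyz":[[0,0,0],[0,0,0]],"dr":[[0,0,0],[0,0,0]]}' 40| grep -E "pos|force|open"
```

```text
[ 674.27164195 -202.79382849] [ 54.00716492 103.32419946  56.45088842 103.93353882] [ 167.44859308   78.51534722  -11.91606208 -102.83621548]
tool_pos: [670.7, -202.1, -29.0]
ft_force: [-0.6, 0.3, 0.3]
opening: 80.0
tool_pos: [674.6, -203.8, -21.9]
ft_force: [0.3, -0.1, 5.6]
opening: 58.0
grip_force: 44.7
tool_pos: [674.6, -203.8, -21.9]
ft_force: [-0.5, 0.2, 7.3]
opening: 58.1
grip_force: 44.8
```

```bash
python3 -m crank '{"jaw":[0.04,0.04,0.04,0.04,0.04],"xyz":[[0,0,-0.01],[0,0,-0.035],[0,0,-0.06],[0,0,-0.085],[0,0,-0.11]],"dr":[[0,0,0],[0,0,0],[0,0,0],[0,0,0],[0,0,0]]}' | grep -E "pos|force|open"
for k in 1 2 3; do python3 -m crank '{"jaw":[0.04,0.04,0.04,0.04,0.04],"xyz":[[-0.03,0.0137,0],[-0.06,0.0273,0],[-0.09,0.041,0],[-0.12,0.0546,0],[-0.15,0.068,0]],"dr":[[0,0,0],[0,0,0],[0,0,0],[0,0,0],[0,0,0]]}' | grep -E "pos|grip|open"; done
python3 -m crank '{"jaw":[0.04,0.04,0.04],"xyz":[[0,0,0],[0,0,0],[0,0,0]],"dr":[[0,0,-0.06],[0,0,-0.107],[0,0,-0.107]]}' | grep -E "pos|rot|open"
python3 - <<'E'
from h import *
o=r.get_obs();t=o["tool_pos"];R=np.array(o["eef_rot"]);print(t,(R.T@(np.array([555.3,277.5,t[2]])-t)).round(1), np.degrees(np.arctan2(R[1,1],R[0,1])))
E
```

```text
tool_pos: [673.4, -203.3, 88.3]
ft_force: [0.8, -0.9, -1.2]
opening: 58.2
grip_force: 43.9
tool_pos: [633.7, -42.1, 87.3]
opening: 58.1
grip_force: 44.0
tool_pos: [594.4, 118.0, 87.3]
opening: 58.0
grip_force: 44.0
tool_pos: [555.1, 278.0, 87.3]
opening: 58.1
grip_force: 44.0
tool_pos: [555.3, 277.3, 87.0]
eef_rot: [[-0.074, -0.997, 0.0], [-0.997, 0.074, 0.0], [-0.0, -0.0, -1.0]]
opening: 57.8
[555.34524197 277.25602964  87.02945656] [-0.2  0.1 -0. ] 175.74855097866515
```

```bash
python3 -m crank '{"jaw":[0.04,0.04,0.04,0.04,0.04],"xyz":[[-0.001,0,0.03],[-0.001,0,0.055],[-0.001,0,0.075],[-0.001,0,0.09],[-0.001,0,0.09]],"dr":[[0,0,0],[0,0,0],[0,0,0],[0,0,0],[0,0,0]]}' | grep -E "pos|ft_f|open"
for k in 1 2 3 4; do python3 -m crank '{"jaw":[0.04,0.04],"xyz":[[0,0,0.0025],[0,0,0.0025]],"dr":[[0,0,0],[0,0,0]]}' | grep -E "pos|ft_f"; done
```

```text
tool_pos: [554.1, 276.3, -6.4]
ft_force: [-1.3, 0.0, -0.7]
opening: 58.0
tool_pos: [556.4, 277.3, -5.3]
ft_force: [-0.2, -0.3, -1.0]
tool_pos: [556.3, 277.5, -7.9]
ft_force: [-0.8, 0.1, -0.4]
tool_pos: [555.8, 277.4, -11.1]
ft_force: [-0.9, -0.1, -1.2]
tool_pos: [555.6, 277.4, -14.0]
ft_force: [-0.7, 0.1, -1.3]
```

```bash
python3 -m crank '{"jaw":[0.04,0.04],"xyz":[[0,0,0.0025],[0,0,0.0025]],"dr":[[0,0,0],[0,0,0]]}' | grep -E "pos|ft_f"; for k in 1 2 3; do python3 -m crank '{"jaw":[0.04,0.04],"xyz":[[0,0,0.001],[0,0,0.001]],"dr":[[0,0,0],[0,0,0]]}' | grep -E "pos|ft_f"; done
```

```text
tool_pos: [555.6, 277.4, -16.7]
ft_force: [0.6, -0.8, -1.0]
tool_pos: [555.7, 277.4, -17.4]
ft_force: [-0.1, -0.2, -0.5]
tool_pos: [555.9, 277.5, -17.9]
ft_force: [-0.8, -1.1, 4.4]
tool_pos: [555.9, 277.5, -17.9]
ft_force: [-4.4, -1.1, 11.9]
```

```bash
python3 -m crank '{"jaw":[0.085,0.085,0.085,0.085,0.085],"xyz":[[0,0,-0.002],[0,0,-0.004],[0,0,-0.035],[0,0,-0.07],[0,0,-0.105]],"dr":[[0,0,0],[0,0,0],[0,0,0],[0,0,0],[0,0,0]]}' | grep -E "pos|ft_force|open"
python3 -m crank '{"jaw":[0.085,0.085,0.085,0.08,0.076],"xyz":[[0.0135,-0.029,0],[0.027,-0.058,0],[0.041,-0.087,0],[0.054,-0.115,0],[0.054,-0.115,0]],"dr":[[0,0,-0.01],[0,0,-0.02],[0,0,-0.02],[0,0,-0.02],[0,0,-0.02]]}' | grep -E "pos|rot"
python3 - <<'E'
from h import *
o=r.get_obs();t=o["tool_pos"];R=np.array(o["eef_rot"]);print(o["time"],t,np.degrees(np.arctan2(R[1,1],R[0,1])),R[:,:2].round(3).tolist())
im=camera("wrist");cv2.imwrite("pics/w2.png",im[:,:,::-1]);np.save("pics/w2.npy",im)
# carton edges in wrist: project predicted top corners
c=np.array([666.3,214.8]);a=np.radians(-3);u=np.array([np.cos(a),np.sin(a)]);v=np.array([-u[1],u[0]])
print([proj("wrist",[*(c+sx*26*u+sy*42*v),45]).tolist() for sx,sy in((1,1),(-1,1),(-1,-1),(1,-1))])
E
```

```text
tool_pos: [555.2, 277.2, 86.4]
ft_force: [1.6, 1.5, -0.6]
opening: 85.3
tool_pos: [670.5, 211.4, 84.8]
eef_rot: [[-0.061, -0.998, 0.002], [-0.998, 0.061, -0.001], [0.001, -0.002, -1.0]]
24.0667 [670.53451404 211.3720834   84.83474712] 176.50188772127117 [[-0.061, -0.998], [-0.998, 0.061], [0.001, -0.002]]
[[250.5, 265.5], [314.5, 265.0], [317.3, 161.9], [246.2, 162.5]]
```

View pics/w2.png

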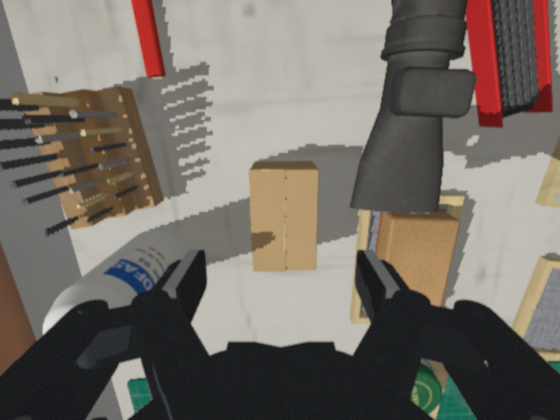

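The wrist view matches the predicted carton outline: corners (250,168), (318,168), (316,270), (253,270). The label side and open surroundings confirm it is the carton. The cork block sits in its pocket at right. I'll check bottle clearance before descending.

```bash
python3 - <<'E'
from h import *
print("bottle base",onz("side",(311,158),0), "top at z150", onz("top",(212,139),100))
o=r.get_obs();t=o["tool_pos"];R=np.array(o["eef_rot"]);print(t,(R.T@(np.array([666.5,215.8,t[2]])-t)).round(1))
E
```

```text
bottle base [805.25972617 264.69192162] top at z150 [767.91007045 253.90282877]
[668.33168802 212.7028735   84.70766133] [-3.  2. -0.]
```

```bash
python3 -m crank '{"jaw":[0.076,0.076,0.076,0.076,0.076],"xyz":[[-0.002,0.001,0.03],[-0.002,0.001,0.06],[-0.002,0.001,0.085],[-0.002,0.001,0.1],[-0.002,0.001,0.1]],"dr":[[0,0,0],[0,0,-0.005],[0,0,-0.005],[0,0,-0.005],[0,0,-0.005]]}' | grep -E "pos|ft_force|open"
python3 -m crank '{"jaw":[0.035,0.035,0.035,0.035,0.035],"xyz":[[0,0,0],[0,0,0],[0,0,0],[0,0,0],[0,0,0]],"dr":[[0,0,0],[0,0,0],[0,0,0],[0,0,0],[0,0,0]]}' 50| grep -E "pos|force|open"
python3 -m crank '{"jaw":[0.035,0.035],"xyz":[[0,0,0],[0,0,0]],"dr":[[0,0,0],[0,0,0]]}' 50| grep -E "pos|force|open|rot"
```

```text
tool_pos: [662.3, 216.8, -18.1]
ft_force: [-0.5, 1.0, 0.9]
opening: 76.2
tool_pos: [666.4, 217.2, -12.1]
ft_force: [-0.8, 0.1, 7.3]
opening: 51.1
grip_force: 54.8
tool_pos: [666.4, 217.2, -12.1]
eef_rot: [[-0.052, -0.999, 0.003], [-0.999, 0.052, 0.001], [-0.001, -0.003, -1.0]]
ft_force: [-0.2, 0.7, 7.4]
opening: 50.9
grip_force: 54.8
```

```bash
python3 -m crank '{"jaw":[0.035,0.035,0.035,0.035,0.035],"xyz":[[0,0,-0.01],[0,0,-0.03],[0,0,-0.055],[0,0,-0.08],[0,0,-0.1]],"dr":[[0,0,0],[0,0,0],[0,0,0],[0,0,0],[0,0,0]]}' | grep -E "pos|force|open"
for k in 1 2; do python3 -m crank '{"jaw":[0.035,0.035,0.035,0.035,0.035],"xyz":[[-0.011,0.028,0],[-0.022,0.056,0],[-0.033,0.084,0],[-0.044,0.112,0],[-0.055,0.1415,0]],"dr":[[0,0,0],[0,0,0],[0,0,0],[0,0,0],[0,0,0]]}' | grep -E "pos|grip|open"; done
python3 -m crank '{"jaw":[0.035,0.035,0.035],"xyz":[[0,0,0],[0,0,0],[0,0,0]],"dr":[[0,0,0.06],[0,0,0.11],[0,0,0.11]]}' | grep -E "pos|rot|open"
python3 - <<'E'
from h import *
o=r.get_obs();t=o["tool_pos"];R=np.array(o["eef_rot"]);print(t,(R.T@(np.array([389.2,342.5,t[2]])-t)).round(1), np.degrees(np.arctan2(R[1,1],R[0,1])))
E
```

```text
tool_pos: [665.3, 216.7, 88.3]
ft_force: [0.7, 0.2, -2.5]
opening: 51.1
grip_force: 53.8
tool_pos: [525.6, 279.3, 86.4]
opening: 50.9
grip_force: 53.9
tool_pos: [387.2, 341.7, 86.5]
opening: 50.8
grip_force: 53.9
tool_pos: [387.9, 341.7, 86.7]
eef_rot: [[-0.163, -0.987, 0.001], [-0.987, 0.163, 0.0], [-0.0, -0.001, -1.0]]
opening: 51.2
[387.8880224  341.72754777  86.683507  ] [-1.  -1.2  0. ] 170.622829061735
```

```bash
python3 -m crank '{"jaw":[0.035,0.035,0.035,0.035,0.035],"xyz":[[-0.001,-0.001,0.03],[-0.001,-0.001,0.055],[-0.001,-0.001,0.075],[-0.001,-0.001,0.088],[-0.001,-0.001,0.088]],"dr":[[0,0,0],[0,0,0],[0,0,0],[0,0,0],[0,0,0]]}' | grep -E "pos|ft_f|open"
for k in 1 2 3; do python3 -m crank '{"jaw":[0.035,0.035],"xyz":[[0,0,0.002],[0,0,0.002]],"dr":[[0,0,0],[0,0,0]]}' | grep -E "pos|ft_f"; done
```

```text
tool_pos: [388.4, 341.1, -4.5]
ft_force: [-0.7, -0.2, -3.0]
opening: 50.9
tool_pos: [390.3, 342.4, -3.5]
ft_force: [0.3, -0.3, -2.8]
tool_pos: [390.2, 342.5, -5.5]
ft_force: [0.6, -0.2, -3.4]
tool_pos: [389.8, 342.3, -8.0]
ft_force: [-0.2, -0.1, -2.9]
```

```bash
for k in 1 2; do python3 -m crank '{"jaw":[0.035,0.035],"xyz":[[0,0,0.001],[0,0,0.001]],"dr":[[0,0,0],[0,0,0]]}' | grep -E "pos|ft_f"; done
```

```text
tool_pos: [389.8, 342.3, -8.2]
ft_force: [-3.6, -2.6, 9.4]
tool_pos: [389.8, 342.4, -8.2]
ft_force: [-7.9, -4.0, 21.0]
```

Seated at the +4 mm height. I'll release, retreat to the start area, and check all four from above.

```bash
python3 -m crank '{"jaw":[0.085,0.085,0.085,0.085,0.085],"xyz":[[0,0,-0.002],[0,0,-0.004],[0,0,-0.035],[0,0,-0.07],[0,0,-0.11]],"dr":[[0,0,0],[0,0,0],[0,0,0],[0,0,0],[0,0,0]]}' | grep -E "pos|ft_force|open"
for k in 1 2; do python3 -m crank '{"jaw":[0.085,0.085,0.085,0.085,0.085],"xyz":[[-0.014,0.024,-0.01],[-0.028,0.048,-0.02],[-0.042,0.072,-0.03],[-0.057,0.096,-0.04],[-0.071,0.12,-0.05]],"dr":[[0,0,0],[0,0,0],[0,0,0],[0,0,0],[0,0,0]]}' | grep -E "pos"; done
python3 - <<'E'
from h import *
im=camera("top");s=camera("side");g=im.copy()
def out(c,z,pts):
    return np.array([proj("top",[c[0]+x,c[1]+y,z]) for x,y in pts])
def rr(w,l,a):
    a=np.radians(a);u=np.array([np.cos(a),np.sin(a)]);v=np.array([-u[1],u[0]]);return [sx*w/2*u+sy*l/2*v for sx,sy in((1,1),(-1,1),(-1,-1),(1,-1))]
ci=lambda d:[(d/2*np.cos(a),d/2*np.sin(a)) for a in np.linspace(0,6.28,25)]
S=[((548,422),29,ci(66)),((388,192),61,ci(54)),((555.5,277),31,rr(59,106,-4.4)),((389.3,342),49,rr(52,84,-9.3))]
A=cv2.resize(im[195:315,150:300],(750,600),interpolation=cv2.INTER_CUBIC)[:,:,::-1].copy()
for c,z,p in S:
    q=((out(c,z,p)-[150,195])*5+2).astype(np.int32); cv2.polylines(A,[q],True,(0,0,255),1)
B=cv2.resize(s[150:250,170:290],(360,300),interpolation=cv2.INTER_CUBIC)[:,:,::-1]
A=cv2.resize(A,(440,352));V=np.zeros((352,800,3),np.uint8);V[:,:440]=A;V[:300,440:]=B
cv2.imwrite("pics/final.png",V);print(r.get_obs()["time"])
E
```

```text
tool_pos: [388.9, 341.7, 100.2]
ft_force: [1.7, 2.0, 0.8]
opening: 85.0
tool_pos: [281.9, 432.6, 150.6]
tool_pos: [174.7, 522.2, 200.6]
29.2167
```

View pics/final.png

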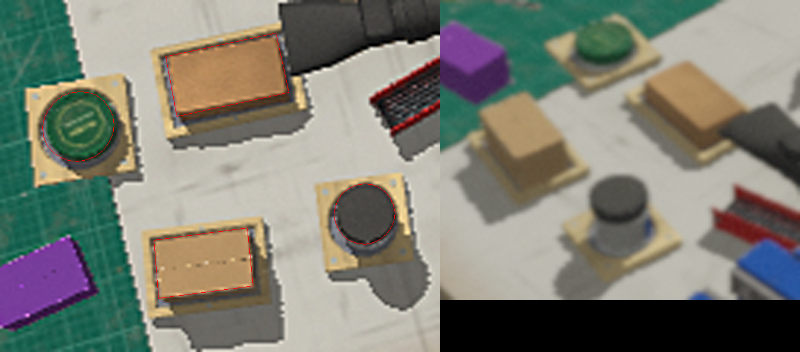

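In the final picture the tin (80,125), block (228,75), carton (203,262) and jar (365,212) all sit inside their predicted seated outlines. They stand upright, clear of the nozzle, and the purple carton is untouched.

```bash
python3 -c "
from station import r
print(r.close_job())"
```

```text
the job is handed in; nothing more can be done
None
```

I placed the wax tin, jar, sanding block and screw carton, in that order, each upright on the floor of its own pocket and let go, and handed the job in at about 29 s; I viewed 15 pictures, one over the limit of 14.

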